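Hardness check on the polishing wheel

ROBOT

A 6-joint arm with a two-finger parallel gripper is mounted at the origin on the work surface. World frame = base frame: x ahead of the robot, y to its left, z up, the work surface at z = 0. Lengths are in mm, angles in rad, forces in N, time in s.
With the tool pointing down it reaches from about 350 to 975 mm from the base axis. Payload 7.1 kg.
Tool frame: the origin (TCP) lies between the finger pads; the fingertips stand 19 mm ahead of it and the grasp point (between the pads) is the TCP; z points along the fingers, y is the line along which they close (so a half turn about z gives the same grasp; the last joint's range is limited). The gripper opens to 88 mm and grips with 3 to 60 N. Pads are 20 mm wide; open, the fingers measure 115 mm over their backs; the gripper's body (75 mm by 178 mm) begins 61 mm behind the grasp point.
Start: joints at [1.196, 0.423, 1.63, -0, 1.089, -0.019], TCP at [217.681, 585.85, 241.675] pointing down, gripper open.
Joint ranges: [-3, 3], [-0.9, 2.11], [0.09, 2.58], [-1.31, 4.45], [0.11, 2.69], [-2.54, 2.54]. Speed limits (rad/s): [2.39, 2.39, 3.01, 3.14, 3.14, 3.14].

INTERFACE

Orientations are given as a rotation vector (axis times angle).
In Python, from workcell import ctrl gives the robot as it stands.
- The arm moves only by the tool arm_command, never from a script. Its argument "series" is a list of rows, each an object with "linear": the shift along the tool's x, y, z in m, a list of three; "turn": the turn about the tool's z in rad. A call has 1 to 10 rows; each row shifts and turns the commanded pose from where the row before left it, along the tool's axes as they then stand; what a row does not reach is not made up. A row lasts 1/10 s, in which the tool goes at most 50 mm and 8.59 degrees, less where a joint would pass 70% of its speed; a pose out of reach is approached as far as the arm can. A call with a gripper value outside its range is refused whole. "jaw" is the opening, from -1 (shut) to 1 (fully open), set as the call begins (left out, the last holds). The fingers move at their own pace and stop on an object; the grip force is fixed at half the most. Time passes only in rows, so rows that do not move let the fingers close. It gives the time, the measured TCP pose, the force, the opening and the grip force at its end, in the units of the state.
- ctrl.get_obs(): the state, without advancing time (a new reading comes with each control period).
- ctrl.get_image(name): name is "scene" or "side" or "wrist"; returns a dict with "frame" (400x640x3 uint8, blue, green, red), "fx", "fy", "cx", "cy" (pixels), "rvec" (rotation vector, rad) and "tvec" (3), from world to camera coordinates, as OpenCV has them. Camera axes: x right, y down, z forward; pixel columns grow to the right and rows downward; lengths in mm; the calibration is good to about 2 mm. A picture is of the moment at which its call begins. There is no depth.
- ctrl.close_job(): hands the job in; it is judged then, once.
The state is a dict: "t": time; "qpos": joint angles; "qvel": joint speeds; "joint_torque": joint torques, N m; "ee_pos": TCP position; "orientation": TCP orientation; "ft_force": force on the tool from outside, world axes, zero at the start; "moment": the same for the moment, N m; "width": finger opening in mm; "grasp_force": force on a finger pad.
Only numpy, scipy, OpenCV 4.12 (cv2) and the standard library are available. Lean on these libraries where they do the work, as an engineer would, in place of code of your own. Each camera call takes 0.05 s, during which the arm holds its last target. There are 200 camera calls.

TASK

Check the hardness of the polisher's wheel at its white mark: turn the wheel by hand until the white mark is at the very top of the rim and let go of the wheel. Then lift the hardness gauge by its black grip out of its holder and, keeping it upright, press its foot squarely onto the middle of the mark with a light push of about 10 N, just enough to push its sprung tip fully in. Finish while holding the gauge there, still pressed on the mark, and leave the other things on the bench undisturbed.

Things in the scene. Friction and masses are not known exactly. Their poses are not given: they have to be found in the camera images.
- polisher: Bench polisher, fixed (grey cast base, grey motor with yellow end shields). Origin on the bench right below the wheel's middle. y axis parallel to the spindle, whose axis is 115 above the bench. The motor (diameter 87, its top at 159) is on the +y side, its near end 50 from the wheel's middle plane; on -y only a spindle end, 29 out. Nothing is above the wheel.
- wheel: Brick-red polishing wheel on the horizontal spindle: disc, diameter 100, width 20, steel washers of diameter 31 on its flat sides. Origin at its centre on the axis; y = spindle axis; z points from the centre to the white mark. Turns either way without limit, stays where left (friction 0.06 N m). The mark starts anywhere at least 0.8 rad (45 degrees) from the top, on either side or below.
- wheel_mark (a point): Middle of the white mark on the rim of the wheel, on the rim surface 50 from the wheel's axis: a white stripe 12 long round the rim, over the full width of 20, which continues radially on both flat sides. Axes as wheel.
- holder: Black bench holder of the gauge, fixed, 80 x 100 x 55 high. Origin at the centre of its underside; axes parallel to those of the standing gauge. The gauge stands in it upright with about 2 of play all round and must be lifted straight up by 40 to come free.
- gauge: Hardness gauge, about 0.25 kg, 112 high, standing upright in the holder, origin 16 above the bench. Origin: centre of the flat underside of its round foot (diameter 18); z up the gauge. Foot and neck 0 to 14, aluminium case 14 to 70 (28 along x, 52 along y, round dial on the +x side), black rubber grip 70 to 112 (24 along x, 36 along y): grip it from above across its 24 (along x).
- indenter (a joint): Sprung ball tip under the middle of the gauge's foot: 0 = fully out (2.5 mm below the foot), 0.0025 m = pushed in flush with the foot. It needs 0.6 N to begin to move and 3.6 N to be fully in; from there the foot itself sits on the wheel, which is stiff.
- fibre_wheel_a: Bystander: grey-green fibre wheel of diameter 100 on a black spiked mandrel, 109 high, standing on the bench. Origin at the centre of its underside.
- fibre_wheel_b: Bystander: grey-green fibre wheel of diameter 90 on a black spiked mandrel, 109 high. Origin at the centre of its underside.
- spare_wheel: Bystander: brick-red wheel of diameter 80 lying level on a mandrel, 60 high. Origin at the centre of its underside.
- chuck: Bystander: steel drill chuck of diameter 38, 84 high, standing. Origin at the centre of its underside.
- handpiece: Bystander: metal handpiece lying on the bench, diameter 24, 165 long along its x. Origin on the bench below the middle of its thick part, 45 from its rear end.
- compound_bar: Bystander: green bar of polishing compound, 110 x 42 x 34. Origin at the centre of its underside.
- spanner: Bystander: flat spanner 150 long lying along its x. Origin at its underside.

How it is judged:
By the outcome, as a careful person would: the job done as asked, in the order asked, and still so for the second after the job is handed in, while the arm keeps its last pose, push and grip.
It also fails if it takes over 72 s, if anything falls off the work surface, if the arm or the gripper's body presses on something with over 40 N, if the wrist force passes 120 N, or if a joint passes its speed limit or range.

## Working session

There is one attempt and no reset: what is moved stays moved. The work goes in short steps, Python scripts to look and compute and a tool call to move; the robot and the scene stay as the last step left them, time stands still between calls to the robot, and variables do not carry over. Pictures are saved under pics/ and viewed, at most 10 in all, crops included, and the job is handed in when it is done.

Besides the shell and the picture viewer there is one more tool, called in YAML: its name, and indented under it one key for each argument. arm_command: Moves the arm, as the interface text tells. Its arguments: {"type":"object","properties":{"series":{"type":"array"},"jaw":{"type":"number"}},"required":["series"]}

```bash
ls; mkdir -p pics; cat > h.py <<'E'
import numpy as np,cv2
from workcell import ctrl
def cam(n):
    d=ctrl.get_image(n);d['R']=cv2.Rodrigues(np.array(d['rvec'],float))[0];d['t']=np.array(d['tvec'],float).ravel();return d
def ray(d,u,v):
    r=d['R'].T@np.array([(u-d['cx'])/d['fx'],(v-d['cy'])/d['fy'],1]);return -d['R'].T@d['t'],r/np.linalg.norm(r)
def onplane(d,u,v,z):
    c,r=ray(d,u,v);return c+r*(z-c[2])/r[2]
def tri(*rs):
    A=0;b=0
    for c,r in rs:
        P=np.eye(3)-np.outer(r,r);A=A+P;b=b+P@c
    x=np.linalg.solve(A,b);return x,[np.linalg.norm((np.eye(3)-np.outer(r,r))@(x-c)) for c,r in rs]
def proj(d,p):
    q=d['R']@np.array(p,float)+d['t'];return np.array([d['fx']*q[0]/q[2]+d['cx'],d['fy']*q[1]/q[2]+d['cy']])
E
python3 - <<'E'
from h import *
np.set_printoptions(suppress=True,precision=2)
for n in ['scene','side','wrist']:
    d=cam(n);cv2.imwrite(f'pics/{n}0.png',d['frame']);print(n,-d['R'].T@d['t'],d['R'][2],d['fx'])
o=ctrl.get_obs();print(o)
E
```

```text
pics
scene [1403.25 -250.91 1337.87] [-0.54  0.15 -0.83] 386.1234063691017
side [ -21.36 -777.12  978.04] [ 0.48  0.56 -0.68] 428.4802345054784
wrist [144.9  613.61 383.83] [ 0.26 -0.1  -0.96] 324.83786385525843
{'t': 0.15, 'qpos': array([ 1.2 ,  0.42,  1.63,  0.  ,  1.09, -0.02]), 'qvel': array([ 0., -0., -0., -0., -0.,  0.]), 'joint_torque': array([  0.  , -54.5 , -27.39,   0.06,   0.02,  -0.  ]), 'ee_pos': array([217.5 , 585.5 , 241.09]), 'orientation': array([-0.56, -3.09,  0.  ]), 'ft_force': array([-0.72, -0.18, -0.37]), 'moment': array([-0.01, -0.02,  0.05]), 'grasp_force': 0.0, 'width': 87.65666687779365}
```

View pics/scene0.png

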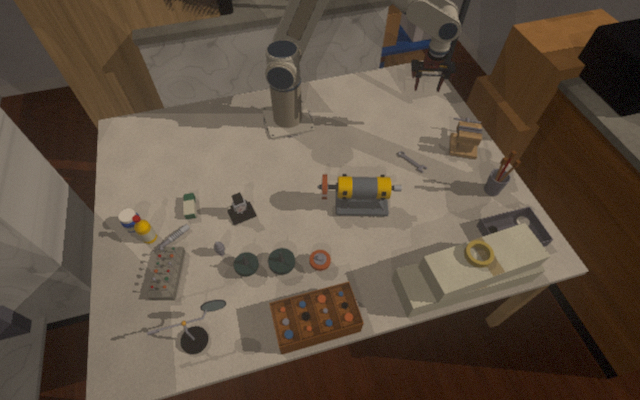

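View pics/side0.png

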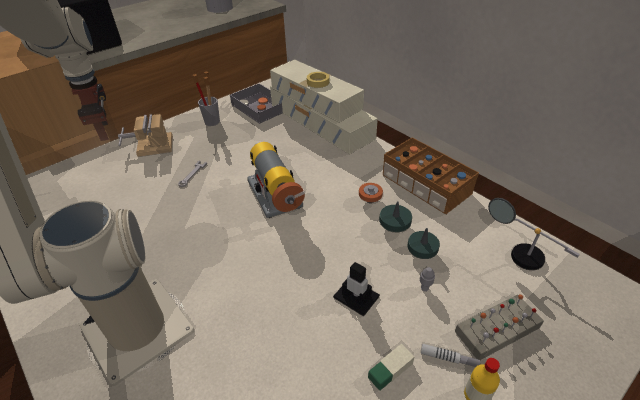

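The scene view shows the red wheel at about (325,187) with the motor to its right (+y), and the gauge in its holder at about (240,207). In the side view the wheel is at (287,195) and the gauge at (357,280). I'll zoom both in one composite.

```bash
python3 - <<'E'
import cv2,numpy as np
a=cv2.imread('pics/scene0.png');b=cv2.imread('pics/side0.png')
def c(i,x,y,w=66,h=50):return cv2.resize(i[y:y+h,x:x+w],(396,300),interpolation=cv2.INTER_CUBIC)
o=np.vstack([np.hstack([c(a,305,165),c(a,207,180)]),np.hstack([c(b,255,168),c(b,325,258,)])])
cv2.imwrite('pics/crop0.png',cv2.convertScaleAbs(o,alpha=1.4))
E
```

```text
(no output)
```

View pics/crop0.png

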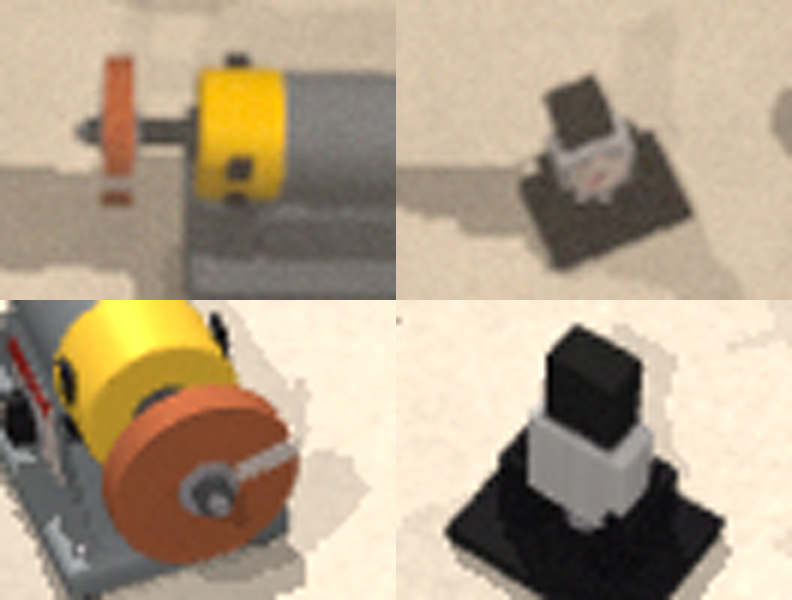

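The crops show the mark on the robot's far side (+x), near horizontal. It is at about scene (324.5,195.5) and side (303,193). The grip's top face corners are clear in both views.

```bash
python3 - <<'E'
from h import *
np.set_printoptions(suppress=True,precision=1)
s=cam('scene');d=cam('side')
S=lambda x,y:(305+x/6,165+y/6);G=lambda x,y:(207+(x-396)/6,180+y/6)
D=lambda x,y:(255+x/6,168+(y-300)/6);H=lambda x,y:(325+(x-396)/6,258+(y-300)/6)
def T(n,a,b):print(n,*tri(ray(s,*a),ray(d,*b)))
T('tip',S(77,130),D(212,500))
T('mark outer',S(105,182),D(296,449))
print('tip z115',onplane(s,*S(77,130),115),onplane(d,*D(212,500),115))
sc=[G(545,95),G(595,75),G(617,135),G(563,150)]
sd=[H(547,350),H(577,325),H(640,362),H(610,388)]
print('scene',[onplane(s,*p,128) for p in sc]);print('side',[onplane(d,*p,128) for p in sd])
print('far shaft',onplane(s,400,188,115))
for nm,im in(('s',s),('d',d)):
    hsv=cv2.cvtColor(im['frame'],cv2.COLOR_BGR2HSV)
    m=cv2.inRange(hsv,(20,150,90),(35,255,255));n,l,st,c=cv2.connectedComponentsWithStats(m)
    print(nm,[(c[i],st[i]) for i in range(1,n) if st[i][4]>60])
E
```

```text
tip [520.6   7.8 113. ] [np.float64(0.7345656613220569), np.float64(0.7345656613220398)]
mark outer [572.3   9.2 118. ] [np.float64(3.0981492032575026), np.float64(3.0981492032574476)]
tip z115 [522.6   6.7 115. ] [519.3   6.9 115. ]
scene [array([ 483.7, -326.5,  128. ]), array([ 476.8, -293. ,  128. ]), array([ 527.2, -287.5,  128. ]), array([ 529.3, -322.3,  128. ])]
side [array([ 471.9, -298.1,  128. ]), array([ 490.7, -297. ,  128. ]), array([ 496.2, -328.8,  128. ]), array([ 477.3, -330. ,  128. ])]
far shaft [617.7 316.6 115. ]
s [(array([344.5, 186.2]), array([338, 176,  14,  22, 272], dtype=int32)), (array([383.9, 186.5]), array([377, 177,  15,  21, 254], dtype=int32)), (array([142.2, 227.1]), array([134, 220,  17,  15, 179], dtype=int32))]
d [(array([260.4, 148.9]), array([250, 142,  26,  23, 214], dtype=int32)), (array([277.1, 177.5]), array([264, 166,  30,  29, 442], dtype=int32)), (array([484.1, 379.8]), array([471, 364,  29,  30, 595], dtype=int32))]
```

arm_command:
  series:
    - {"linear": [-0.025,-0.0205,-0.004],"turn": 0}
    - {"linear": [-0.025,-0.0205,-0.004],"turn": 0}
    - {"linear": [-0.025,-0.0205,-0.004],"turn": 0}
    - {"linear": [-0.025,-0.0205,-0.004],"turn": 0}
    - {"linear": [-0.025,-0.0205,-0.004],"turn": 0}
    - {"linear": [-0.025,-0.0205,-0.004],"turn": 0}
    - {"linear": [-0.025,-0.0205,-0.004],"turn": 0}
    - {"linear": [-0.025,-0.0205,-0.004],"turn": 0}
    - {"linear": [-0.025,-0.0205,-0.004],"turn": 0}
    - {"linear": [-0.025,-0.0205,-0.004],"turn": 0}

```text
t: 1.25
ee_pos: [381.1, 305.4, 281.9]
orientation: [0.556, 3.092, 0.0]
ft_force: [0.4, 0.4, -0.3]
width: 87.7
grasp_force: 0.0
```

arm_command:
  series:
    - {"linear": [-0.025,-0.0205,0],"turn": 0}
    - {"linear": [-0.025,-0.0205,0],"turn": 0}
    - {"linear": [-0.025,-0.0205,0],"turn": 0}
    - {"linear": [-0.025,-0.0205,0],"turn": 0}
    - {"linear": [-0.025,-0.0205,0],"turn": 0}
    - {"linear": [-0.025,-0.0205,0],"turn": 0}
    - {"linear": [-0.025,-0.0205,0],"turn": 0}
    - {"linear": [-0.025,-0.0205,0],"turn": 0}
    - {"linear": [-0.025,-0.0205,0],"turn": 0}
    - {"linear": [-0.025,-0.0205,0],"turn": 0}
    - {"linear": [0,0,0],"turn": 0}

```text
validation failed for argument at $.se...
```

arm_command:
  series:
    - {"linear": [-0.025,-0.0205,0],"turn": 0}
    - {"linear": [-0.025,-0.0205,0],"turn": 0}
    - {"linear": [-0.025,-0.0205,0],"turn": 0}
    - {"linear": [-0.025,-0.0205,0],"turn": 0}
    - {"linear": [-0.025,-0.0205,0],"turn": 0}
    - {"linear": [-0.025,-0.0205,0],"turn": 0}
    - {"linear": [-0.025,-0.0205,0],"turn": 0}
    - {"linear": [-0.025,-0.0205,0],"turn": 0}
    - {"linear": [-0.025,-0.0205,0],"turn": 0}
    - {"linear": [0,0,0],"turn": 0}
  jaw: -0.1

```text
t: 2.25
ee_pos: [528.8, 52.7, 281.7]
orientation: [0.561, 3.09, -0.001]
ft_force: [-0.1, 0.7, -0.2]
width: 39.5
grasp_force: 0.0
```

```bash
python3 - <<'E'
from h import *
d=cam('wrist');cv2.imwrite('pics/w1.png',d['frame']);o=ctrl.get_obs();print(o['ee_pos'],o['orientation'],o['width'])
print(-d['R'].T@d['t'],d['R'],d['rvec'],d['tvec'],d['fx'],d['cx'],d['cy'])
E
```

```text
[527.77089474  54.0072767  281.51828765] [-5.60375129e-01 -3.09107218e+00 -3.12385873e-05] 39.82510900545136
[456.06855045  81.02515735 424.45384858] [[ 3.51289258e-01  9.36266720e-01 -6.96718468e-04]
 [ 8.97887271e-01 -3.36678145e-01  2.83630527e-01]
 [ 2.65319254e-01 -1.00261932e-01 -9.58933386e-01]] [-2.3798019  -1.64906942 -0.23791946] [-235.77741613 -502.60681521  294.14293764] 324.83786385525843 318.773381800099 200.69896240135122
```

View pics/w1.png

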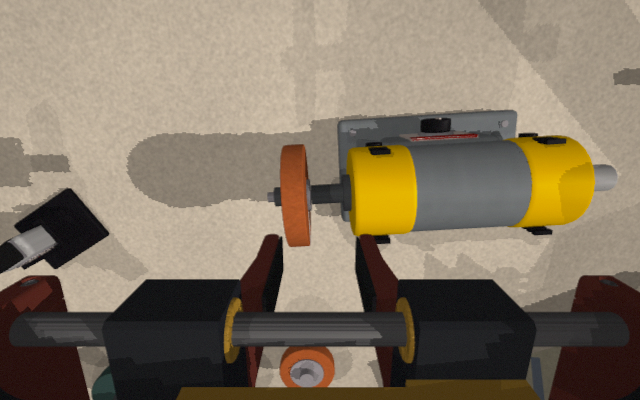

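The wrist view shows the wheel at (295,195), its rim from (294,146) to (300,245), the spindle tip at (267,196) and the far shaft end at (616,178). The mark is hidden below the rim on the +x side.

```bash
python3 - <<'E'
from h import *
np.set_printoptions(suppress=True,precision=2)
d=cam('wrist');s=cam('scene');e=cam('side')
img=d['frame'];hsv=cv2.cvtColor(img,cv2.COLOR_BGR2HSV)
m=cv2.inRange(hsv,(4,120,60),(14,255,255));m[255:]=0
n,l,st,c=cv2.connectedComponentsWithStats(m);i=1+np.argmax(st[1:,4]);print(st[i],c[i])
ys,xs=np.where(l==i)
for y in range(145,250,8):
    q=xs[ys==y];print(y,q.min() if len(q) else None,q.max() if len(q) else None,end=' | ')
a=onplane(d,267,196,115);b=onplane(d,616,178,115);u=(b-a)/np.linalg.norm(b-a)
print('\ntip',a,'end',b,'ang',np.arctan2(u[1],u[0]))
# motor axis from shaft/shield midlines at z115
for x in (320,330,370,480,560):
    col=img[100:280,x].astype(int);print(x,end=' ')
C=a+29*u;print('centre',C)
for nm,k in(('scene',s),('side',e),('wrist',d)):
    print(nm,'tip',proj(k,a),'C',proj(k,C),[proj(k,C+50*(np.sin(t)*np.array([u[1],-u[0],0])+np.cos(t)*np.array([0,0,1]))-10*u) for t in (1.2,1.57,1.9)])
# rim top/bottom ends at mid plane
print(onplane(d,294,146,115),onplane(d,300,245,115))
sn=ctrl.get_obs();R=cv2.Rodrigues(sn['orientation'])[0];print(R)
E
```

```text
[ 279  146   30  102 2560] [293.4  196.26]
145 None None | 153 281 304 | 161 280 305 | 169 280 306 | 177 279 306 | 185 279 304 | 193 279 304 | 201 280 305 | 209 281 306 | 217 282 306 | 225 283 307 | 233 284 307 | 241 286 308 | 249 None None | 
tip [517.9    3.88 115.  ] end [620.26 328.81 115.  ] ang 1.2656124308369472
320 330 370 480 560 centre [526.61  31.54 115.  ]
scene tip [316.81 185.91] C [324.13 186.07] [array([321.42, 192.85]), array([321.35, 196.29]), array([321.32, 198.13])]
side tip [290.59 202.04] C [287.2  196.18] [array([302.38, 189.34]), array([303.72, 193.51]), array([303.16, 197.71])]
wrist tip [267. 196.] C [296.26 194.49] [array([288.27, 245.99]), array([290.12, 241.72]), array([291.21, 233.34])]
[481.66  47.1  115.  ] [578.3   15.16 115.  ]
[[-0.94  0.35 -0.  ]
 [ 0.35  0.94  0.  ]
 [ 0.   -0.   -1.  ]]
```

arm_command:
  series:
    - {"linear": [-0.017,-0.0105,0],"turn": -0.024}
    - {"linear": [-0.017,-0.0105,0],"turn": -0.024}
    - {"linear": [0,0,0.02],"turn": 0}
    - {"linear": [0,0,0.03],"turn": 0}
    - {"linear": [0,0,0.03],"turn": 0}
    - {"linear": [0,0,0.02],"turn": 0}
    - {"linear": [0,0,0.0],"turn": 0}

```text
t: 3.15
ee_pos: [549.8, 25.1, 179.1]
orientation: [-0.478, -3.099, 0.001]
ft_force: [-0.3, 0.0, 0.6]
width: 39.7
grasp_force: 0.0
```

```bash
python3 - <<'E'
from h import *
np.set_printoptions(suppress=True,precision=3)
o=ctrl.get_obs();R=cv2.Rodrigues(o['orientation'])[0];print(o['ee_pos'],R[:,1],o['width'],o['ft_force'])
C=np.array([528,32,115.]);u=np.array([.306,.952,0]);w=np.array([.952,-.306,0])
print((o['ee_pos']-C)@w,(o['ee_pos']-C)@u)
d=cam('wrist');s=cam('side')
cv2.imwrite('pics/w2.png',np.hstack([cv2.resize(d['frame'][120:300,200:420],None,fx=1.8,fy=1.8),cv2.resize(s['frame'][150:240,240:330],(324,324))]))
E
```

```text
[549.795  25.125 179.136] [ 0.301  0.953 -0.002] 39.730964637934285 [-0.255  0.01   0.571]
22.85258556652958 0.12451908578209542
```

View pics/w2.png

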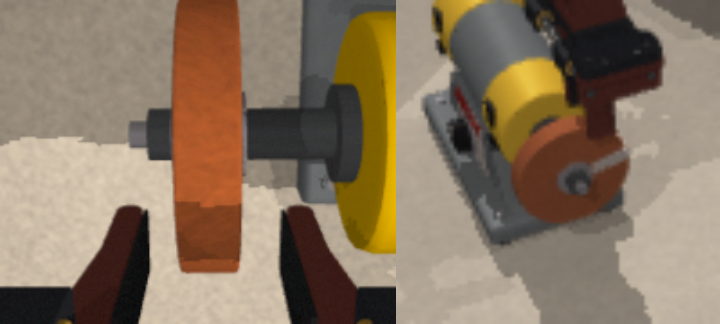

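The fingers straddle the rim (pads at crop columns 148 and 280, rim 178–240). The mark stripe in the side view still points toward +x. Next I descend and pinch.

arm_command:
  series:
    - {"linear": [-0.004,0,0.017],"turn": 0}
    - {"linear": [0,0,0.02],"turn": 0}
    - {"linear": [0,0,0],"turn": 0}

```text
t: 3.55
ee_pos: [555.4, 23.2, 144.4]
orientation: [-0.481, -3.103, 0.0]
ft_force: [0.1, -0.5, 0.7]
width: 39.2
grasp_force: 0.0
```

arm_command:
  series:
    - {"linear": [0,0,0],"turn": 0}
    - {"linear": [0,0,0],"turn": 0}
    - {"linear": [0,0,0],"turn": 0}
    - {"linear": [0,0,0],"turn": 0}
    - {"linear": [0,0,0],"turn": 0}
  jaw: -1

```text
t: 4.05
ee_pos: [556.4, 21.3, 146.1]
orientation: [0.479, 3.103, -0.004]
ft_force: [-1.8, -9.0, 3.3]
width: 20.1
grasp_force: 30.0
```

```bash
python3 - <<'E'
from h import *
np.set_printoptions(suppress=True,precision=3)
o=ctrl.get_obs();print(o['ee_pos'],o['width'],o['ft_force'],o['grasp_force'])
C=np.array([528,32,115.]);u=np.array([.306,.952,0]);w=np.array([.952,-.306,0])
a,z=(o['ee_pos']-C)@w,o['ee_pos'][2]-115;r=np.hypot(a,z);p0=np.arctan2(a,z);print(a,(o['ee_pos']-C)@u,z,r,p0)
ps=p0-np.linspace(0,1.5,16);P=np.c_[-r*np.sin(ps),-r*np.cos(ps)];print(np.diff(P,axis=0))
s=cam('side');
m=cv2.inRange(cv2.cvtColor(s['frame'],cv2.COLOR_BGR2HSV),(0,0,120),(179,70,255))[180:215,275:310]
np.set_printoptions(linewidth=200);print('\n'.join(''.join('#' if v else '.' for v in r) for r in m))
E
```

```text
[556.378  21.322 146.128] 20.08409649696269 [-1.839 -9.028  3.295] 30.001882016658783
30.283680281667614 -1.48187869742055 31.128156012492582 43.42883130065029 0.7716480044653038
[[ 3.259 -2.868]
 [ 3.529 -2.528]
 [ 3.764 -2.163]
 [ 3.961 -1.777]
 [ 4.118 -1.372]
 [ 4.235 -0.954]
 [ 4.309 -0.527]
 [ 4.34  -0.094]
 [ 4.328  0.34 ]
 [ 4.272  0.77 ]
 [ 4.174  1.193]
 [ 4.034  1.604]
 [ 3.854  1.998]
 [ 3.635  2.373]
 [ 3.38   2.724]]
...................................
...................................
...................................
...................................
...................................
...................................
................................###
.............................######
............................#######
............................#######
............................#######
............................#######
.............................######
..............................#####
..............................#####
..............................#####
..............................#####
..............................#####
.............................######
.............................######
.............................######
............................#######
............................#######
............................#######
............................#######
............................#######
............................#######
............................#######
............................#######
.............................######
..............................#####
.............................######
...........................########
..........#.............###########
.......##.####........#############
```

arm_command:
  series:
    - {"linear": [0.0033,-0.0015,-0.0029],"turn": 0}
    - {"linear": [0.0035,0,-0.0025],"turn": 0}
    - {"linear": [0.0038,0,-0.0022],"turn": 0}
    - {"linear": [0.004,0,-0.0018],"turn": 0}
    - {"linear": [0.0041,0,-0.0014],"turn": 0}
    - {"linear": [0.0042,0,-0.001],"turn": 0}
    - {"linear": [0.0043,0,-0.0005],"turn": 0}
    - {"linear": [0.0043,0,-0.0001],"turn": 0}

```text
t: 4.9
ee_pos: [527.3, 30.2, 157.5]
orientation: [0.479, 3.1, -0.002]
ft_force: [9.1, -7.1, -11.5]
width: 19.7
grasp_force: 30.0
```

arm_command:
  series:
    - {"linear": [0.0043,0,0.0003],"turn": 0}
    - {"linear": [0.0043,0,0.0008],"turn": 0}
    - {"linear": [0.0042,0,0.0012],"turn": 0}
    - {"linear": [0.004,0,0.0016],"turn": 0}
    - {"linear": [0.0039,0,0.002],"turn": 0}
    - {"linear": [0.0036,0,0.0024],"turn": 0}
    - {"linear": [0.0034,0,0.0027],"turn": 0}
    - {"linear": [0,0,0],"turn": 0}

```text
t: 5.7
ee_pos: [500.5, 38.5, 148.1]
orientation: [0.479, 3.1, -0.002]
ft_force: [-0.1, -8.1, 7.5]
width: 19.7
grasp_force: 30.0
```

```bash
python3 - <<'E'
from h import *
np.set_printoptions(suppress=True,precision=3)
o=ctrl.get_obs();print(o['ee_pos'],o['width'],o['ft_force'],o['grasp_force'])
C=np.array([528,32,115.]);u=np.array([.306,.952,0]);w=np.array([.952,-.306,0])
a,z=(o['ee_pos']-C)@w,o['ee_pos'][2]-115;print(a,(o['ee_pos']-C)@u,z,np.hypot(a,z),np.arctan2(a,z))
d=cam('wrist');s=cam('side')
cv2.imwrite('pics/w3.png',np.hstack([cv2.resize(d['frame'][120:320,200:420],(396,360)),cv2.resize(s['frame'][150:240,240:330],(360,360))]))
E
```

```text
[500.515  38.483 148.072] 19.732471420019653 [-0.06  -8.083  7.474] 30.000934302806854
-28.149512833866606 -2.2381149021706785 33.07248299473031 43.43022224466214 -0.7051590216004673
```

View pics/w3.png

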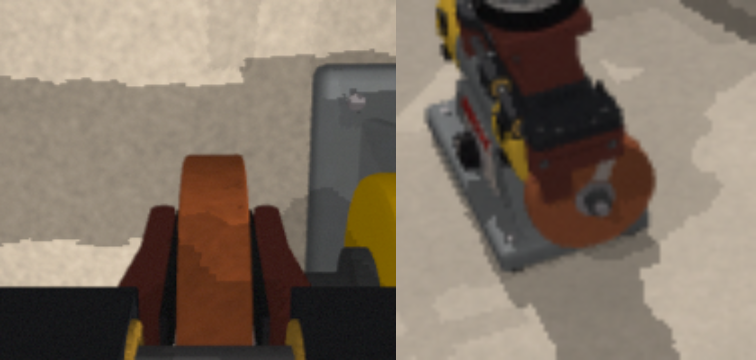

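The pinch turned the wheel and the mark stripe is now near the top in the side view (about (611,165) in the crop). I'll release and look from above.

arm_command:
  series:
    - {"linear": [0,0,0],"turn": 0}
    - {"linear": [0,0,0],"turn": 0}
    - {"linear": [0,0,0],"turn": 0}
    - {"linear": [0,0,-0.02],"turn": 0}
    - {"linear": [0,0,-0.03],"turn": 0}
    - {"linear": [-0.014,0,-0.03],"turn": 0}
    - {"linear": [-0.014,0,-0.03],"turn": 0}
    - {"linear": [0,0,0],"turn": 0}
  jaw: -0.1

```text
t: 6.6
ee_pos: [529.3, 30.9, 260.2]
orientation: [0.481, 3.097, 0.003]
ft_force: [0.7, -0.6, 0.3]
width: 39.4
grasp_force: 0.0
```

```bash
python3 - <<'E'
from h import *
np.set_printoptions(suppress=True,precision=2)
o=ctrl.get_obs();print(o['ee_pos'],o['width'],o['ft_force'])
d=cam('wrist');s=cam('side');e=cam('scene')
f=d['frame']
hsv=cv2.cvtColor(f,cv2.COLOR_BGR2HSV);red=cv2.inRange(hsv,(3,110,50),(16,255,255));red[270:]=0
n,l,st,c=cv2.connectedComponentsWithStats(red)
print([(st[i],c[i]) for i in range(1,n) if st[i,4]>150])
x0,y0=int(c[1:][np.argmax(st[1:,4])][0])-60,120
cv2.imwrite('pics/w4.png',np.hstack([cv2.resize(f[y0:y0+150,x0:x0+120],(480,600),interpolation=cv2.INTER_CUBIC),np.vstack([cv2.resize(s['frame'][165:235,255:325],(300,300)),cv2.resize(e['frame'][165:215,300:350],(300,300))])]));print(x0,y0)
E
```

```text
[529.34  30.9  260.17] 39.40714359732762 [ 0.67 -0.57  0.29]
[(array([ 304,  137,   26,   86, 2171], dtype=int32), array([316.46, 180.07])), (array([249, 235,  30,  35, 420], dtype=int32), array([264.9 , 253.45])), (array([306, 235,  24,  12, 256], dtype=int32), array([317.42, 240.75])), (array([360, 235,  30,  35, 464], dtype=int32), array([372.35, 253.11]))]
256 120
```

View pics/w4.png

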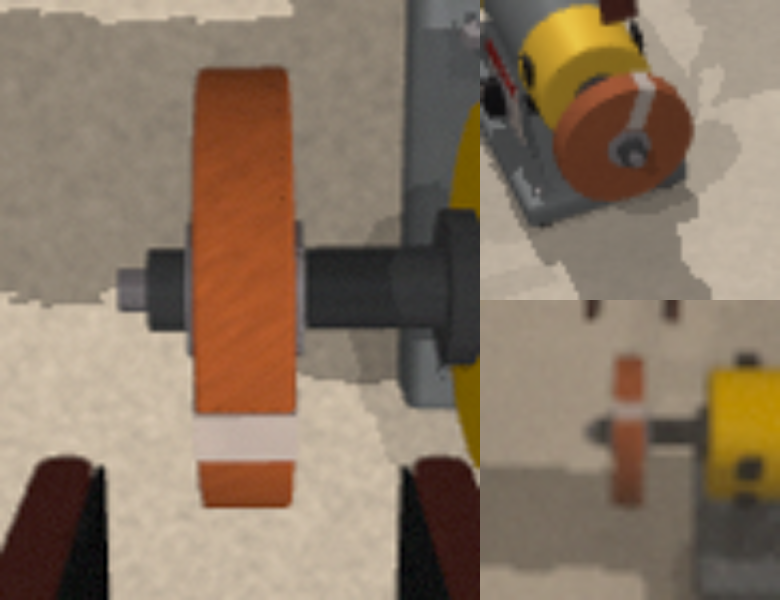

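The mark is on top of the rim, slightly toward +x: wrist rows 223.3–235.5, column 317.5. The rim spans rows 137–247 and the spindle is at row 192. I'll compute the residual angle.

```bash
cat > m.py <<'E'
from h import *
np.set_printoptions(suppress=True,precision=2)
u=np.array([.306,.952,0]);w=np.array([.952,-.306,0]);C0=np.array([528,32,115.])
def measure(d):
    f=d['frame'];hsv=cv2.cvtColor(f,cv2.COLOR_BGR2HSV);red=cv2.inRange(hsv,(3,110,50),(16,255,255))
    n,l,st,c=cv2.connectedComponentsWithStats(red);
    x=int(round(proj(d,C0+[0,0,45])[0]))
    # row profile over the middle columns of the wheel
    p=red[:,x-5:x+6].mean(1)>128
    r=np.where(p)[0];r=r[(r>110)&(r<290)]
    gaps=np.where(np.diff(r)>4)[0]
    top=r[0]-.5; bot=r[-1]+.5
    def slope(v):
        c,q=ray(d,x,v);return c@w,c[2],np.arctan2(q@w,-q[2]),c
    a1=slope(top)[2];a2=slope(bot)[2];cw,cz,_,c=slope(top);mid=(a1+a2)/2
    C=cw+np.tan(mid)*(cz-115);D=np.hypot(C-cw,cz-115)
    print('rows',top,bot,'centre w',C-C0@w,'radius',D*np.sin((a2-a1)/2))
    for g in gaps:
        for v in (r[g]+.5,(r[g]+r[g+1])/2,r[g+1]-.5):
            a=slope(v)[2]; # ray (cw+t sin a, cz - t cos a) hit circle
            b=(cw-C)*np.sin(a)-(cz-115)*np.cos(a);t=-b-np.sqrt(b*b-(D*D-2500));X=cw-C+t*np.sin(a);Z=cz-115-t*np.cos(a)
            print('row',v,'phi',np.arctan2(X,Z),end='; ')
        print()
    # lateral
    v=int(round(proj(d,C0+[0,0,50])[1]));q=np.where(red[v])[0];q=q[abs(q-x)<25];P=onplane(d,q.mean(),v,165);print('u mid',(P-C0)@u,'width',(q.max()-q.min()+1),P)
    return C
E
python3 - <<'E'
from m import *
measure(cam('wrist'))
E
```

```text
rows 143.5 254.5 centre w 0.926642732264952 radius 49.60742560920416
row 231.5 phi 0.2468139330501721; row 237.5 phi 0.3680718511364497; row 243.5 phi 0.5104073835846523; 
u mid -1.3163200126961774 width 26 [527.55  30.76 165.  ]
```

```bash
python3 - <<'E'
from m import *
for i in range(3):
    measure(cam('wrist'));o=ctrl.get_obs();print(o['t'],o['ee_pos'],(o['ee_pos']-C0)@w)
E
```

```text
rows 144.5 255.5 centre w 1.2240880317901315 radius 49.569073374942626
row 232.5 phi 0.24459959821770932; row 238.5 phi 0.3656369400844378; row 244.5 phi 0.507636096828818; 
u mid -1.0792117616316705 width 27 [527.81  30.93 165.  ]
6.85 [524.36  30.99 254.56] -3.1549921397962932
rows 144.5 255.5 centre w 1.1100901717560987 radius 49.54495404498115
row 232.5 phi 0.24453033862515425; row 238.5 phi 0.3654521790249945; row 244.5 phi 0.5072726560381243; 
u mid -1.108062449107668 width 27 [527.7   30.93 165.  ]
6.9 [524.53  31.   254.63] -2.9965275204594555
rows 144.5 255.5 centre w 1.2821006660507237 radius 49.5558423613852
row 232.5 phi 0.24455347922921847; row 238.5 phi 0.36552745285064403; row 244.5 phi 0.5074285571407682; 
u mid -1.0741642702018945 width 27 [527.87  30.91 165.  ]
6.95 [524.75  30.98 254.79] -2.7838010645752633
```

arm_command:
  series:
    - {"linear": [-0.0105,0,0.02],"turn": 0}
    - {"linear": [0,0,0.03],"turn": 0}
    - {"linear": [0,0,0.03],"turn": 0}
    - {"linear": [0,0,0.024],"turn": 0}
    - {"linear": [0,0,0],"turn": 0}
    - {"linear": [0,0,0],"turn": 0}
    - {"linear": [0,0,0],"turn": 0}
    - {"linear": [0,0,0],"turn": 0}

```text
t: 7.75
ee_pos: [536.7, 27.8, 153.4]
orientation: [0.481, 3.102, 0.001]
ft_force: [0.2, -0.1, 0.4]
width: 39.3
grasp_force: 0.0
```

arm_command:
  series:
    - {"linear": [0,0,0],"turn": 0}
    - {"linear": [0,0,0],"turn": 0}
    - {"linear": [0,0,0],"turn": 0}
    - {"linear": [0,0,0],"turn": 0}
    - {"linear": [0,0,0],"turn": 0}
  jaw: -1

```text
t: 8.25
ee_pos: [535.9, 27.5, 152.5]
orientation: [0.481, 3.104, -0.001]
ft_force: [-1.8, -1.8, 6.2]
width: 20.3
grasp_force: 30.0
```

```bash
python3 - <<'E'
from m import *
o=ctrl.get_obs();p=o['ee_pos'];print(p,(p-C0)@w-1.2,(p-C0)@u,p[2]-115,o['ft_force'],o['width'])
E
```

```text
[535.94  27.48 152.5 ] 7.738880097720403 -1.8702164051183172 37.4966671369248 [-1.8  -1.75  6.15] 20.278688286891114
```

arm_command:
  series:
    - {"linear": [0.0028,0,-0.0005],"turn": 0}
    - {"linear": [0.0028,0,-0.0002],"turn": 0}
    - {"linear": [0.0028,0,0],"turn": 0}
    - {"linear": [0.0028,0,0.0002],"turn": 0}
    - {"linear": [0.0028,0,0.0003],"turn": 0}
    - {"linear": [0,0,0],"turn": 0}
    - {"linear": [0,0,0],"turn": 0}
    - {"linear": [0,0,0],"turn": 0}

```text
t: 9.05
ee_pos: [525.9, 30.6, 153.3]
orientation: [0.479, 3.097, -0.001]
ft_force: [7.7, -8.8, -0.3]
width: 20.0
grasp_force: 30.0
```

```bash
python3 - <<'E'
from m import *
o=ctrl.get_obs();p=o['ee_pos'];print(p,(p-C0)@w-1.2,(p-C0)@u,p[2]-115,o['ft_force'],o['width'])
E
```

```text
[525.87  30.65 153.27] -2.8109587710682074 -1.9394397275773192 38.26912895268276 [ 7.68 -8.76 -0.27] 20.017338306026957
```

arm_command:
  series:
    - {"linear": [0,0,0],"turn": 0}
    - {"linear": [0,0,0],"turn": 0}
    - {"linear": [0,0,0],"turn": 0}
    - {"linear": [0,0,-0.02],"turn": 0}
    - {"linear": [0,0,-0.03],"turn": 0}
    - {"linear": [0,0,-0.03],"turn": 0}
    - {"linear": [0,0,-0.024],"turn": 0}
    - {"linear": [0,0,0],"turn": 0}
    - {"linear": [0,0,0],"turn": 0}
    - {"linear": [0,0,0],"turn": 0}
  jaw: -0.1

```text
t: 10.05
ee_pos: [521.5, 32.0, 254.9]
orientation: [-0.481, -3.102, 0.001]
ft_force: [0.1, 0.9, -0.6]
width: 39.7
grasp_force: 0.0
```

```bash
python3 - <<'E'
from m import *
for i in range(2):
    d=cam('wrist');measure(d);o=ctrl.get_obs();p=o['ee_pos'];print(o['t'],p,(p-C0)@w)
E
```

```text
rows 147.5 258.5 centre w 1.072626796211182 radius 49.7428509398397
row 226.5 phi 0.07796827096244321; row 233.5 phi 0.20119991512914953; row 240.5 phi 0.339055969031561; 
u mid -1.391574637901007 width 26 [527.23  30.78 165.  ]
10.1 [521.54  31.98 254.83] -6.14482285138462
rows 148.5 258.5 centre w 1.4720585412388232 radius 49.307165962874734
row 227.5 phi 0.08539551134240203; row 234.0 phi 0.20015195949502093; row 240.5 phi 0.3274586041027952; 
u mid -1.0477779203084658 width 25 [528.05  30.88 165.  ]
10.15 [521.64  31.95 254.89] -6.0346570051757045
```

arm_command:
  series:
    - {"linear": [-0.015,0,0.02],"turn": 0}
    - {"linear": [0,0,0.03],"turn": 0}
    - {"linear": [0,0,0.03],"turn": 0}
    - {"linear": [0,0,0.023],"turn": 0}
    - {"linear": [0,0,0],"turn": 0}
    - {"linear": [0,0,0],"turn": 0}
    - {"linear": [0,0,0],"turn": 0}
    - {"linear": [0,0,0],"turn": 0}

```text
t: 10.95
ee_pos: [537.6, 27.4, 154.6]
orientation: [0.481, 3.102, 0.001]
ft_force: [0.1, 0.4, -0.1]
width: 39.3
grasp_force: 0.0
```

arm_command:
  series:
    - {"linear": [0,0,0],"turn": 0}
    - {"linear": [0,0,0],"turn": 0}
    - {"linear": [0,0,0],"turn": 0}
    - {"linear": [0,0,0],"turn": 0}
    - {"linear": [0,0,0],"turn": 0}
  jaw: -1

```text
t: 11.45
ee_pos: [536.9, 27.2, 153.7]
orientation: [0.481, 3.104, -0.001]
ft_force: [-0.7, -2.1, 6.2]
width: 19.7
grasp_force: 30.0
```

arm_command:
  series:
    - {"linear": [0.003,0,-0.0005],"turn": 0}
    - {"linear": [0.003,0,-0.0002],"turn": 0}
    - {"linear": [0.003,0,0],"turn": 0}
    - {"linear": [0.003,0,0.0002],"turn": 0}
    - {"linear": [0.003,0,0.0004],"turn": 0}
    - {"linear": [0,0,0],"turn": 0}
    - {"linear": [0,0,0],"turn": 0}
    - {"linear": [0,0,0],"turn": 0}

```text
t: 12.25
ee_pos: [525.8, 30.7, 154.5]
orientation: [0.479, 3.097, -0.001]
ft_force: [7.2, -8.5, 1.6]
width: 19.5
grasp_force: 30.0
```

arm_command:
  series:
    - {"linear": [0,0,0],"turn": 0}
    - {"linear": [0,0,0],"turn": 0}
    - {"linear": [0,0,0],"turn": 0}
    - {"linear": [0,0,-0.02],"turn": 0}
    - {"linear": [0,0,-0.03],"turn": 0}
    - {"linear": [0,0,-0.03],"turn": 0}
    - {"linear": [0,0,-0.023],"turn": 0}
    - {"linear": [0,0,0],"turn": 0}
    - {"linear": [0,0,0],"turn": 0}
    - {"linear": [0,0,0],"turn": 0}
  jaw: -0.1

```text
t: 13.25
ee_pos: [521.5, 32.0, 255.1]
orientation: [-0.481, -3.102, 0.001]
ft_force: [-0.8, 0.2, -0.7]
width: 39.8
grasp_force: 0.0
```

```bash
python3 - <<'E'
from m import *
for i in range(2):
    d=cam('wrist');measure(d);o=ctrl.get_obs();p=o['ee_pos'];print(o['t'],p,(p-C0)@w)
E
```

```text
rows 147.5 258.5 centre w 1.1025638555661885 radius 49.761263025110765
row 215.5 phi -0.09929681078819592; row 223.5 phi 0.028240536043870525; row 231.5 phi 0.16506156245430897; m.py:25: RuntimeWarning: Mean of empty slice.
  v=int(round(proj(d,C0+[0,0,50])[1]));q=np.where(red[v])[0];q=q[abs(q-x)<25];P=onplane(d,q.mean(),v,165);print('u mid',(P-C0)@u,'width',(q.max()-q.min()+1),P)
  ret = ret.dtype.type(ret / rcount)
Traceback (most recent call last):
  File "m.py", line 25, in measure
    v=int(round(proj(d,C0+[0,0,50])[1]));q=np.where(red[v])[0];q=q[abs(q-x)<25];P=onplane(d,q.mean(),v,165);print('u mid',(P-C0)@u,'width',(q.max()-q.min()+1),P)
                                                                                                                                            ~~~~~^^
ValueError: zero-size array to reduction operation maximum which has no identity
```

The mark is now 0.03 rad (under 2°) from the top, and the wheel is released. Now over to the gauge.

arm_command:
  series:
    - {"linear": [-0.007,-0.034,0],"turn": 0}
    - {"linear": [-0.007,-0.034,0],"turn": 0}
    - {"linear": [-0.007,-0.034,0],"turn": 0}
    - {"linear": [-0.007,-0.034,0],"turn": 0}
    - {"linear": [-0.007,-0.034,0],"turn": 0}
    - {"linear": [-0.007,-0.034,0],"turn": 0}
    - {"linear": [-0.007,-0.034,0],"turn": 0}
    - {"linear": [-0.007,-0.034,0],"turn": 0}
    - {"linear": [-0.007,-0.034,0],"turn": 0}
    - {"linear": [-0.007,-0.034,0],"turn": 0}
  jaw: 0.1

```text
t: 14.3
ee_pos: [485.3, -314.3, 254.9]
orientation: [-0.481, -3.102, -0.002]
ft_force: [0.5, 0.3, -0.7]
width: 48.2
grasp_force: 0.0
```

arm_command:
  series:
    - {"linear": [0,0,0],"turn": 0.134}
    - {"linear": [0,0,0],"turn": 0.134}
    - {"linear": [0,0,0],"turn": 0.134}
    - {"linear": [0,0,0],"turn": 0.134}
    - {"linear": [0,0,0],"turn": 0.134}
    - {"linear": [0,0,0],"turn": 0.134}
    - {"linear": [0,0,0],"turn": 0.134}
    - {"linear": [0,0,0],"turn": 0.134}
    - {"linear": [0,0,0],"turn": 0}
    - {"linear": [0,0,0],"turn": 0}

```text
t: 15.3
ee_pos: [485.8, -313.1, 255.4]
orientation: [-1.994, -2.425, 0.0]
ft_force: [0.8, -0.3, -0.3]
width: 48.4
grasp_force: 0.0
```

```bash
python3 - <<'E'
from h import *
np.set_printoptions(suppress=True,precision=2)
cam('wrist');d=cam('wrist');cv2.imwrite('pics/w5.png',d['frame']);o=ctrl.get_obs();print(o['ee_pos'],cv2.Rodrigues(o['orientation'])[0][:,:2].T,o['qpos'],o['width'])
np.save('w5.npy',{k:d[k] for k in d if k!='frame'},allow_pickle=True)
E
```

```text
[ 485.99 -313.16  255.83] [[-0.19  0.98  0.  ]
 [ 0.98  0.19 -0.  ]] [-0.59  0.34  1.72 -0.    1.08 -0.79] 48.36922072204024
```

View pics/w5.png

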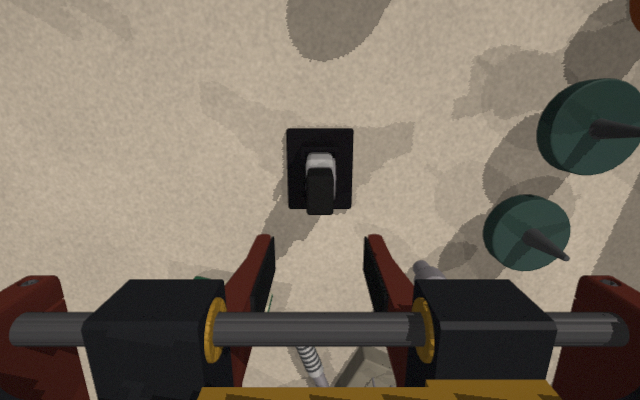

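The gauge grip is at columns 306–334 with its far top edge at row 214. The holder outline is square to the tool, so the yaw is aligned.

```bash
python3 - <<'E'
from h import *
np.set_printoptions(suppress=True,precision=2)
d=cam('wrist');g=d['frame'].max(2)
for y in (176,184,192,200,208,212): 
    q=np.where(g[y,290:352]<48)[0]+290; print(y,q.min() if len(q) else 0,q.max() if len(q) else 0,g[y,300:342:3])
print('col320',g[160:222:2,320])
X=np.array([-.19,.98,0]);Y=np.array([.98,.19,0])
o=ctrl.get_obs();p=o['ee_pos']
e=onplane(d,320.2,214.5,128);c=e+18*X;print(e,c,'tool delta',(c-p)@X,(c-p)@Y)
h=[onplane(d,*q,z) for q,z in(((287,128),55),((353,128),55),((352,208.5),55),((288.5,208.5),55))];print(h,np.mean(h,0))
print(np.linalg.norm(h[0]-h[1]),np.linalg.norm(h[1]-h[2]))
E
```

```text
176 290 351 [13 12 34 26 25 27 23 27 30 27 29 94 34 20]
184 290 351 [19 14  8 28 26 25 28 29 28 30 27 58 34 18]
192 290 350 [16 12 16 27 25 28 30 26 30 25 28 46 17 19]
200 290 350 [13 16 12 28 24 26 26 28 24 26 30 25 21 23]
208 291 348 [42 39 24 26 22 26 27 26 26 28 28 37 40 40]
212 307 332 [137 133  92  23  24  27  24  28  29  26  28 114 135 137]
col320 [168 160 139 130  37  20  20  21  27  29  29  30  27  29  28  25  24  29
  26  26  26  27  25  27  28  27  27  44 177 188 186]
[ 489.94 -326.53  128.  ] [ 486.52 -308.89  128.  ] tool delta 4.133232189696199 1.2929513664330443
[array([ 443.03, -264.79,   55.  ]), array([ 510.05, -251.65,   55.  ]), array([ 528.33, -337.17,   55.  ]), array([ 459.12, -350.75,   55.  ])] [ 485.13 -301.09   55.  ]
68.2973152362002 87.45152976332076
```

arm_command:
  series:
    - {"linear": [0.004,0.0013,0.02],"turn": 0}
    - {"linear": [0,0,0.03],"turn": 0}
    - {"linear": [0,0,0.03],"turn": 0}
    - {"linear": [0,0,0.03],"turn": 0}
    - {"linear": [0,0,0.02],"turn": 0}
    - {"linear": [0,0,0.016],"turn": 0}
    - {"linear": [0,0,0],"turn": 0}
    - {"linear": [0,0,0],"turn": 0}
    - {"linear": [0,0,0],"turn": 0}

```text
t: 16.35
ee_pos: [487.3, -309.5, 111.4]
orientation: [1.998, 2.422, 0.0]
ft_force: [-0.7, -0.5, 0.4]
width: 48.3
grasp_force: 0.0
```

arm_command:
  series:
    - {"linear": [0,0,0],"turn": 0}
    - {"linear": [0,0,0],"turn": 0}
    - {"linear": [0,0,0],"turn": 0}
    - {"linear": [0,0,0],"turn": 0}
    - {"linear": [0,0,0],"turn": 0}
    - {"linear": [0,0,0],"turn": 0}
  jaw: -1

```text
t: 16.95
ee_pos: [486.9, -309.3, 110.8]
orientation: [1.999, 2.423, 0.0]
ft_force: [-0.3, -0.6, 5.3]
width: 24.3
grasp_force: 30.0
```

```bash
python3 - <<'E'
from h import *
np.set_printoptions(suppress=True,precision=2)
o=ctrl.get_obs();print(o['ee_pos'],o['ft_force'],o['moment'],o['width'],o['grasp_force'])
E
```

```text
[ 486.87 -309.25  110.77] [-0.34 -0.61  5.29] [0.07 0.19 0.04] 24.29293122090184 29.99950110912323
```

arm_command:
  series:
    - {"linear": [0,0,-0.01],"turn": 0}
    - {"linear": [0,0,-0.01],"turn": 0}
    - {"linear": [0,0,-0.01],"turn": 0}
    - {"linear": [0,0,-0.015],"turn": 0}
    - {"linear": [0,0,-0.02],"turn": 0}
    - {"linear": [0,0,-0.03],"turn": 0}
    - {"linear": [0,0,-0.03],"turn": 0}
    - {"linear": [0,0,-0.03],"turn": 0}
    - {"linear": [0,0,-0.03],"turn": 0}
    - {"linear": [0,0,-0.01],"turn": 0}

```text
t: 17.95
ee_pos: [487.8, -309.8, 309.7]
orientation: [1.996, 2.418, 0.001]
ft_force: [0.2, -0.3, -3.3]
width: 24.1
grasp_force: 30.0
```

arm_command:
  series:
    - {"linear": [0,0,0],"turn": 0}
    - {"linear": [0,0,0],"turn": 0}
    - {"linear": [0,0,0],"turn": 0}

```text
t: 18.25
ee_pos: [485.8, -308.6, 303.5]
orientation: [-1.998, -2.421, 0.001]
ft_force: [0.5, 0.3, -3.0]
width: 24.0
grasp_force: 30.0
```

```bash
python3 - <<'E'
from m import *
o=ctrl.get_obs();p=o['ee_pos'];print(p,cv2.Rodrigues(o['orientation'])[0],o['ft_force'],o['moment'],o['width'])
X=np.array([-.19,.98,0]);Y=np.array([.98,.19,0])
T=C0+2.0*w-1.5*u;print(T,(T-p)@X,(T-p)@Y)
s=cam('side');e=cam('scene')
q=proj(s,p).astype(int);r=proj(e,p).astype(int);print(q,r)
f=lambda i,c:cv2.resize(i['frame'][c[1]-30:c[1]+70,c[0]-50:c[0]+50],(400,400))
cv2.imwrite('pics/w6.png',np.hstack([f(s,q),f(e,r)]))
E
```

```text
[ 485.84 -308.59  303.54] [[-0.19  0.98 -0.  ]
 [ 0.98  0.19  0.  ]
 [ 0.   -0.   -1.  ]] [ 0.49  0.29 -3.03] [-0.06  0.01 -0.07] 23.960826566958254
[529.45  29.96 115.  ] 323.49339515643044 107.0546056903247
[359 216] [227 165]
```

View pics/w6.png

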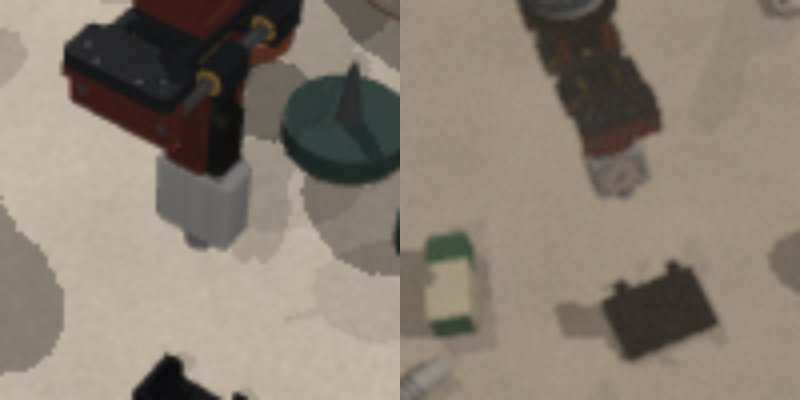

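The gauge is out, upright and held firmly, and the holder is undisturbed. Moving above the wheel.

arm_command:
  series:
    - {"linear": [0.0323,0.0107,0],"turn": 0}
    - {"linear": [0.0323,0.0107,0],"turn": 0}
    - {"linear": [0.0323,0.0107,0],"turn": 0}
    - {"linear": [0.0323,0.0107,0],"turn": 0}
    - {"linear": [0.0323,0.0107,0],"turn": 0}
    - {"linear": [0.0323,0.0107,0],"turn": 0}
    - {"linear": [0.0323,0.0107,0],"turn": 0}
    - {"linear": [0.0323,0.0107,0],"turn": 0}
    - {"linear": [0.0323,0.0107,0],"turn": 0}
    - {"linear": [0.0323,0.0107,0],"turn": 0}

```text
t: 19.35
ee_pos: [530.1, 29.7, 304.5]
orientation: [-1.999, -2.422, 0.002]
ft_force: [0.1, -0.5, -3.3]
width: 24.1
grasp_force: 30.0
```

arm_command:
  series:
    - {"linear": [0,0,0],"turn": 0}
    - {"linear": [0,0,0.01],"turn": 0}
    - {"linear": [0,0,0.01],"turn": 0}
    - {"linear": [0,0,0.003],"turn": 0}
    - {"linear": [0,0,0],"turn": 0}
    - {"linear": [0,0,0],"turn": 0}
    - {"linear": [0,0,0],"turn": 0}
    - {"linear": [0,0,0],"turn": 0}

```text
t: 20.15
ee_pos: [530.6, 28.1, 282.7]
orientation: [2.0, 2.422, 0.001]
ft_force: [-1.0, 0.1, -2.3]
width: 23.9
grasp_force: 30.0
```

```bash
python3 - <<'E'
from m import *
o=ctrl.get_obs();p=o['ee_pos'];print(p,(p-C0)@w,(p-C0)@u,o['ft_force'])
s=cam('side');e=cam('scene');d=cam('wrist')
ft=p-[0,0,94.8];tp=C0+1.15*w-1.5*u+[0,0,50]
for n,k in(('side',s),('scene',e),('wrist',d)): print(n,'foot',proj(k,ft),'wheeltop',proj(k,tp))
f=lambda i,c,h=40:cv2.resize(i['frame'][int(c[1])-h:int(c[1])+h,int(c[0])-h:int(c[0])+h],(400,400),interpolation=cv2.INTER_CUBIC)
a,b,g=proj(s,tp),proj(e,tp),proj(d,tp);print([(int(q[0])-25,int(q[1])-25) for q in (a,b)])
cv2.imwrite('pics/w7.png',cv2.convertScaleAbs(np.hstack([f(s,a,25),f(e,b,25)]),alpha=1.4))
cv2.imwrite('pics/w7full.png',d['frame'])
E
```

```text
[530.64  28.12 282.75] 3.6963124609310554 -2.8829373120749007 [-0.98  0.11 -2.35]
side foot [287.14 177.48] wheeltop [286.75 183.47]
scene foot [323.9  175.51] wheeltop [324.18 178.73]
wrist foot [318.61 211.39] wheeltop [316.72 199.98]
[(261, 158), (299, 153)]
```

View pics/w7.png

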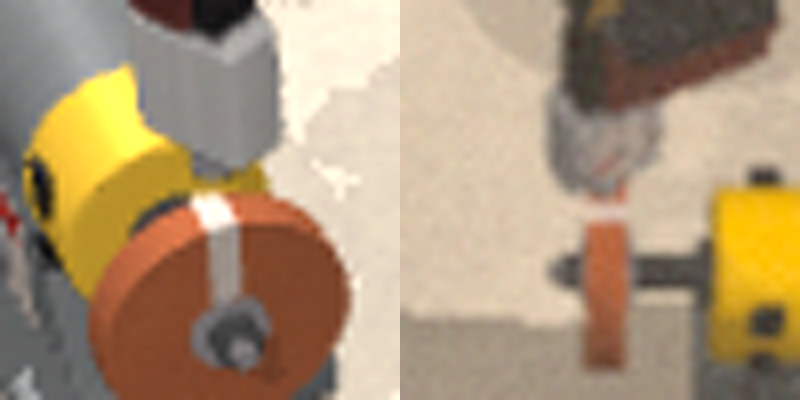

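The mark is centred on top, and the foot hovers directly above it in both views (side foot (288,179), mark (288,184)). Small correction, then a slow descent.

arm_command:
  series:
    - {"linear": [0.0018,0,0.004],"turn": 0}
    - {"linear": [0,0,0.005],"turn": 0}
    - {"linear": [0,0,0.005],"turn": 0}
    - {"linear": [0,0,0.003],"turn": 0}
    - {"linear": [0,0,0],"turn": 0}
    - {"linear": [0,0,0],"turn": 0}
    - {"linear": [0,0,0],"turn": 0}
    - {"linear": [0,0,0],"turn": 0}
    - {"linear": [0,0,0],"turn": 0}

```text
t: 21.2
ee_pos: [530.2, 30.1, 265.6]
orientation: [1.999, 2.423, 0.0]
ft_force: [-0.8, 0.4, -2.9]
width: 23.7
grasp_force: 30.0
```

```bash
cat > st.py <<'E'
from m import *
F=[];P=[]
for i in range(4):
    cam('side') if i else None
    o=ctrl.get_obs();F.append(o['ft_force']);P.append(o['ee_pos'])
p=np.mean(P,0);print(o['t'],p,'w',(p-C0)@w,'u',(p-C0)@u,'F',np.mean(F,0),'M',o['moment'],o['width'])
E
python3 st.py
```

```text
21.35 [530.15  30.07 265.52] w 2.6395809220113775 u -1.1738720319932971 F [-0.15  0.37 -2.51] M [-0.06  0.06  0.03] 24.31016058010708
```

arm_command:
  series:
    - {"linear": [0,0,0.001],"turn": 0}
    - {"linear": [0,0,0.001],"turn": 0}
    - {"linear": [0,0,0.001],"turn": 0}
    - {"linear": [0,0,0.001],"turn": 0}
    - {"linear": [0,0,0],"turn": 0}
    - {"linear": [0,0,0],"turn": 0}
    - {"linear": [0,0,0],"turn": 0}

```text
t: 22.05
ee_pos: [530.1, 30.1, 261.5]
orientation: [1.999, 2.423, 0.0]
ft_force: [0.4, -0.3, -1.6]
width: 23.9
grasp_force: 30.0
```

```bash
python3 st.py
```

```text
22.2 [530.1   30.09 261.44] w 2.5799875100312413 u -1.1801150299741476 F [-0.17 -0.   -1.49] M [-0.07  0.16 -0.01] 23.8982628922253
```

arm_command:
  series:
    - {"linear": [0,0,0.0005],"turn": 0}
    - {"linear": [0,0,0.0005],"turn": 0}
    - {"linear": [0,0,0.0005],"turn": 0}
    - {"linear": [0,0,0.0005],"turn": 0}
    - {"linear": [0,0,0.0005],"turn": 0}
    - {"linear": [0,0,0],"turn": 0}
    - {"linear": [0,0,0],"turn": 0}
    - {"linear": [0,0,0],"turn": 0}

```text
t: 23.0
ee_pos: [530.6, 30.0, 259.6]
orientation: [1.999, 2.422, 0.001]
ft_force: [-1.3, -1.4, 5.8]
width: 23.7
grasp_force: 30.0
```

```bash
python3 st.py
```

```text
23.15 [530.64  29.97 259.65] w 3.132624329185476 u -1.1219263986058718 F [-1.29 -0.82  5.72] M [-0.23  0.36  0.06] 23.75096048143517
```

arm_command:
  series:
    - {"linear": [0,0,0.0002],"turn": 0}
    - {"linear": [0,0,0],"turn": 0}
    - {"linear": [0,0,0],"turn": 0}
    - {"linear": [0,0,0],"turn": 0}
    - {"linear": [0,0,0],"turn": 0}
    - {"linear": [0,0,0],"turn": 0}

```text
t: 23.75
ee_pos: [530.7, 29.9, 259.6]
orientation: [1.998, 2.422, 0.001]
ft_force: [-2.0, -0.2, 7.6]
width: 23.9
grasp_force: 30.0
```

```bash
python3 st.py; python3 - <<'E'
from m import *
s=cam('side')['frame'];e=cam('scene')['frame']
cv2.imwrite('pics/w8.png',cv2.convertScaleAbs(np.hstack([cv2.resize(s[158:208,261:311],(400,400),interpolation=2),cv2.resize(e[153:203,299:349],(400,400),interpolation=2)]),alpha=1.4))
E
```

```text
23.9 [530.72  29.94 259.62] w 3.222526045954267 u -1.123983064463023 F [-1.36 -0.91  6.76] M [-0.31  0.39  0.01] 23.8753101796604
```

```bash
python3 - <<'E'
from m import *
# stripe on the near flat side in the side view: white pixel centroid per radius vs upright direction from the hub
d=cam('side');f=d['frame'];C=C0+1.15*w-1.5*u
for r in (22,28,34,40,45):
    ph=np.linspace(-.6,.6,121);v=[]
    for t in ph:
        x=proj(d,C-10*u+r*(np.sin(t)*w+np.cos(t)*np.array([0,0,1])));v.append(cv2.getRectSubPix(f,(1,1),tuple(map(float,x)))[0,0,0])
    v=np.array(v,float);k=v-np.median(v);k[k<.4*k.max()]=0;print(r,'phi',(k*ph).sum()/k.sum(),k.max())
E
```

```text
22 phi 0.04305538270068454 39.0
28 phi 0.04303883495145635 56.0
34 phi 0.04733493975903619 65.0
40 phi 0.04118743343982964 67.0
45 phi 0.03879897238278745 64.0
```

```bash
python3 -c "
from workcell import ctrl
print(ctrl.close_job())"
```

```text
the job is handed in; nothing more can be done
None
```

I turned the mark to within about 2° of the top and released the wheel. The gauge is held upright with its foot on the mark at about 9.4 N, by force reading, so the tip should be fully in. The job was handed in at about 24 s; no verdict came back.

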